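# Lock a bust's toggle foot into the work stand

## Robot

A 7-joint arm with a two-finger parallel gripper is mounted at the origin on the work surface. World frame = base frame: x ahead of the robot, y to its left, z up, the work surface at z = 0. Lengths are in m, angles in rad, forces in N, time in s.
With the tool pointing down it reaches from about 0.4 to 0.875 m from the base axis. Payload 19.3 kg.
Tool frame: the origin (TCP) lies where the fingers leave the gripper's body, on its centre line; the fingertips stand bot.tip_reach ahead of it and the grasp point (between the pads) lies 54 mm ahead of it (bot.tip_reach is the distance from the TCP to the fingertips, in m); z points along the fingers, y is the line along which they close (so a half turn about z gives the same grasp; the last joint's range is limited). The gripper opens to 85 mm and grips with 20 to 120 N. Pads are 22 mm wide; open, the fingers measure 114 mm over their backs; the gripper's body (76 mm by 85 mm) begins 54 mm behind the grasp point. The pads swing forward as they close: fully open they stand 13 mm farther back than shut.
Start: joints at [1.258, 0.521, -0.036, 1.599, 0.021, 1.021, -0.113], TCP at [0.15, -0.607, 0.304] pointing down, gripper open.
Joint ranges: [-2.91, 2.91], [-0.3, 2.13], [-1.5, 1.42], [0.17, 2.43], [-1.26, 4.41], [0.16, 1.93], [-2.52, 2.52]. Speed limits (rad/s): [1.89, 1.89, 2.39, 2.39, 3.01, 3.01, 3.01].

## Interface

Orientations are given as [roll, pitch, yaw] about the fixed x, y, z axes, in that order (R = Rz(yaw) Ry(pitch) Rx(roll)).
In Python, from workcell import bot gives the robot as it stands. The module is installed in compiled form; this text tells all that it offers.
- The arm moves only by the shell command python3 -m jog 'ROWS' [FORCE]. ROWS is JSON, a list that holds one entry, the list of rows, each a list of 7 numbers: the shift along the tool's x, y, z in mm, then the turn, a rotation vector about the tool's x, y, z in rad, then the opening, from 0 (shut) to 1 (fully open). In form: [[[tx, ty, tz, wx, wy, wz, fingers], ...]]. A call has 1 to 5 rows; each row shifts and turns the commanded pose from where the row before left it, along the tool's axes as they then stand; what a row does not reach is not made up. A row lasts 1/10 s, in which the tool goes at most 50 mm and 8.59 degrees, less where a joint would pass 70% of its speed; a pose out of reach is approached as far as the arm can. A call is refused whole if a number of a shift passes 50 or a number of a turn 0.15, either way. A call with a gripper value outside its range is refused whole. The fingers move at their own pace and stop on an object; FORCE is the grip in N (left out, the last holds). Time passes only in rows, so rows that do not move let the fingers close. It gives the time, the measured TCP pose, the force, the opening and the grip force at its end, in the units of the state.
- bot.observe(): the state, without advancing time (a new reading comes with each control period).
- bot.grab_frame(name): name is "scene" or "top" or "wrist"; returns a dict with "img" (480x640x3 uint8, red, green, blue), "intrinsics" (3x3 intrinsics, pixels), "R" (3x3) and "t" (3): a world point X has camera coordinates R X + t; the wrist camera has in their place "tool_from_camera" (4x4, takes a point from camera to tool coordinates, whose origin is the TCP and whose axes are the flange's). Camera axes: x right, y down, z forward; pixel columns grow to the right and rows downward; lengths in m; the calibration is good to about 2 mm. The wrist camera is an equidistant fisheye: a pixel r from the principal point sees the ray r / f radians off the axis. A picture is of the moment at which its call begins: read the wrist's pose just before it. There is no depth.
- bot.job_done(): hands the job in; it is judged then, once.
Trained networks look in a picture, given as the dict that the camera call returned (one of the last four; its "shot" number tells which), for a name from the list of things; names that differ only in an ending like _2 or _b are one class to them, and where a whole thing is asked for, a point or a joint stands for the part that bears it (a point fixed in the world has none). Each returns a list of dicts, best first, with "conf" (0 to 1); they miss things now and then, are a little off and sometimes report something else, mostly with a low value. They report only what shows in the picture. A call takes as long as a camera call. They do not tell look-alikes from the thing itself.
- bot.trace(query, picture): "region" (480x640 bool, what is visible of it).
- bot.spot_point(query, picture): "xyz" ([x, y, z] in m, in world coordinates, good to about 4 mm: a listed point, or the origin of a listed thing).
The state is a dict: "clock": time; "qpos": joint angles; "qd": joint speeds; "joint_efforts": joint torques, N m; "position": TCP position; "tool_rot": TCP orientation; "force": force on the tool from outside, world axes, zero at the start; "moment": the same for the moment, N m; "grip_width": finger opening in m; "finger_force": force on a finger pad.
Only numpy, scipy, OpenCV 4.12 (cv2) and the standard library are available. Lean on these libraries where they do the work, as an engineer would, in place of code of your own. Each camera call takes 0.05 s, during which the arm holds its last target. There are 200 camera calls.

## Task

Take the little grey bust on the oblong wooden plinth from the wooden rack and put its T-shaped steel foot down through the slot of the slotted work stand. Feel for the slot and press gently, then give the bust a quarter turn so the foot catches under the plate, let the stand's spring lift it home, and let go. Leave the other busts and the things on the cloth where they are.

Things in the scene. Friction and masses are not known exactly. Their poses are not given: they have to be found in the camera images.
- bust: Grey bust on an oblong wooden plinth, upright on the rack, 0.08-0.17 kg, 60 mm tall. Origin: centre of the plinth's underside, z up. Plinth 40 mm along x, 28 along y (grip across this), 34 high. It chips if pressed on the stand with over 30 N. Steel T foot below: shank 8 mm thick, 10.5 mm long, then a crossbar 34 mm along x, 8 along y, 7 high, its underside 17.5 mm below the origin.
- rack: Fixed wooden rack 200 x 66 mm, top 30 mm high, with a channel 16 mm wide and 24 mm deep along its x. Origin: centre of its underside. The bust stands in one half, its foot hanging in the channel, crossbar roughly along it; a round-based bust in the other half, about 100 mm away.
- stand: Fixed aluminium work stand, housing 76 x 76 mm, foot 94 x 94 mm, with a slotted steel plate on top (the other, similar stand has a round hole). Origin: centre of its underside; z up. Slot: 40 mm along x, 11 mm along y. Plate: 70 mm along x, 84 mm along y, top face 60 mm above the origin, four flat screw heads 2 mm higher at its corners.
- plate_level (a point): Point on the stand's axis at the height of the plate's top face. The plate can slide along the stand's y: its slot sits anywhere up to 10 mm to either side of this point, which is not measured and must be felt or seen. Pushed sideways it yields only at about 15 N. Plate 9 mm thick; in its underside a groove 13 mm wide, 3 mm deep crosses the slot's middle along y.
- spring (a point): Point on the stand's axis 9 mm below the plate's top: a spring pad under the slot. It meets the crossbar when the plinth is 8.5 mm above the plate: 4.5 N up, plus 0.5 N per mm. The bar turns (either way; either end may face either way) only with the plinth within 1.5 mm of the plate. Let up after a quarter turn, it rises into the groove; the plinth stays 4.5 mm above the plate.
- peg_bust: Bystander: grey bust on a round wooden base (32 mm across, 34 mm high, 60 mm in all) with a peg below, in the other half of the rack. Origin: centre of the base's underside.
- sketch0: Bystander: grey bust 48 mm tall, foot 30 mm across, beyond the stands. Origin: centre of its underside.
- sketch1: Bystander: like the other 48 mm bust, nearer the robot. Origin: centre of its underside.
- putty_tin: Bystander: round tin 62 mm across, 30 mm high. Origin: centre of its underside.
- scraper: Bystander: modelling tool lying along its x near the robot, wooden handle 90 mm long and 9 mm thick, thin steel blade to +x. Origin: centre of the handle's underside.
- loupe: Bystander: brass magnifier lying flat, 60 mm across, wooden handle 90 mm long to its -x. Origin: centre of the lens's underside.
There are look-alikes about, which are no part of the job. Leave any turquoise look-alike of the stand alone. What is shaped like the bust but pink is not meant.

How it is judged:
By the outcome, as a careful person would: the job done as asked, in the order asked, and still so for the second after the job is handed in, with the robot touching nothing.
It also fails if it takes over 64 s, if anything falls off the work surface, if the arm or the gripper's body presses on something with over 40 N, if the wrist force passes 120 N, or if a joint passes its speed limit or range.

## Working session

There is one attempt and no reset: what is moved stays moved. The work goes in short steps, Python scripts to look and compute and a shell command to move; the robot and the scene stay as the last step left them, time stands still between calls to the robot, and variables do not carry over. Pictures are saved under pics/ and viewed, at most 10 in all, crops included, and the job is handed in when it is done.

```bash
mkdir -p pics
cat > h.py <<'E'
import numpy as np,cv2
from workcell import bot
def save(p,n,crop=None,s=1):
    im=p["img"][:,:,::-1]
    if crop: im=im[crop[1]:crop[3],crop[0]:crop[2]]
    cv2.imwrite("pics/"+n,cv2.resize(im,None,fx=s,fy=s,interpolation=cv2.INTER_CUBIC))
def ray(p,u,v,z):
    K=p["intrinsics"];d=p["R"].T@np.linalg.solve(K,[u,v,1.]);c=-p["R"].T@p["t"]
    return c+d*(z-c[2])/d[2]
E
python3 - <<'E'
from h import *
np.set_printoptions(precision=4,suppress=True)
print(bot.observe(),bot.tip_reach)
a=bot.grab_frame("top");b=bot.grab_frame("scene")
save(a,"top.png");save(b,"scene.png")
for n in ["bust","rack","stand","plate_level","peg_bust","sketch0","putty_tin","scraper","loupe"]:
    for p,l in((a,"top"),(b,"scene")):
        print(n,l,[(np.round(d["xyz"],4),round(d["conf"],2)) for d in bot.spot_point(n,p)])
E
```

```text
{'clock': 0.0, 'qpos': array([ 1.2578,  0.522 , -0.0363,  1.6   ,  0.0212,  1.0211, -0.1128]), 'qd': array([-0.0004,  0.0006,  0.0006,  0.0004, -0.0001,  0.0001,  0.0009]), 'joint_efforts': array([  0.0009, -92.7099,   1.9804, -36.994 ,   0.0177,   0.0082,
        -0.    ]), 'position': array([ 0.1502, -0.6064,  0.3033]), 'tool_rot': array([-3.1405,  0.0001,  0.2428]), 'force': array([ 0.39  ,  0.5234, -0.8129]), 'moment': array([0.0128, 0.0138, 0.0451]), 'finger_force': 0.0, 'grip_width': 0.0855925363147766} 0.0726
bust top [(array([0.5028, 0.2928, 0.0326]), 0.61), (array([0.4909, 0.4023, 0.0169]), 0.6)]
bust scene [(array([0.4961, 0.403 , 0.0172]), 0.77), (array([0.5062, 0.2914, 0.029 ]), 0.67)]
rack top [(array([ 0.5531,  0.2724, -0.0007]), 0.83)]
rack scene [(array([ 0.5501,  0.2755, -0.002 ]), 0.98)]
stand top [(array([ 0.5357, -0.0251, -0.0026]), 0.88), (array([ 0.363 , -0.0547, -0.0013]), 0.63)]
stand scene [(array([ 0.5333, -0.0228, -0.0028]), 0.89), (array([ 0.3675, -0.0595,  0.0036]), 0.67)]
plate_level top [(array([ 0.3639, -0.0567,  0.0598]), 0.78), (array([ 0.5358, -0.02
[... 207 characters left out ...]
, 0.0322]), 0.9), (array([ 0.5508,  0.2713, -0.0028]), 0.5)]
peg_bust scene [(array([0.6021, 0.2539, 0.028 ]), 0.86)]
sketch0 top [(array([ 0.7024,  0.098 , -0.0038]), 0.5), (array([0.3863, 0.086 , 0.0052]), 0.49)]
sketch0 scene [(array([0.6972, 0.0994, 0.001 ]), 0.88), (array([ 0.3857,  0.0919, -0.0011]), 0.62), (array([0.5064, 0.2934, 0.0277]), 0.37)]
putty_tin top [(array([ 0.7036, -0.1549,  0.004 ]), 0.71)]
putty_tin scene [(array([ 0.7073, -0.1573, -0.001 ]), 0.92)]
scraper top [(array([ 0.3667, -0.1992, -0.0019]), 0.6)]
scraper scene [(array([ 0.3702, -0.2028,  0.0009]), 0.83)]
loupe top [(array([ 0.7603, -0.0161, -0.0013]), 0.6)]
loupe scene [(array([ 0.7612, -0.0238, -0.0051]), 0.9)]
```

View pics/top.png

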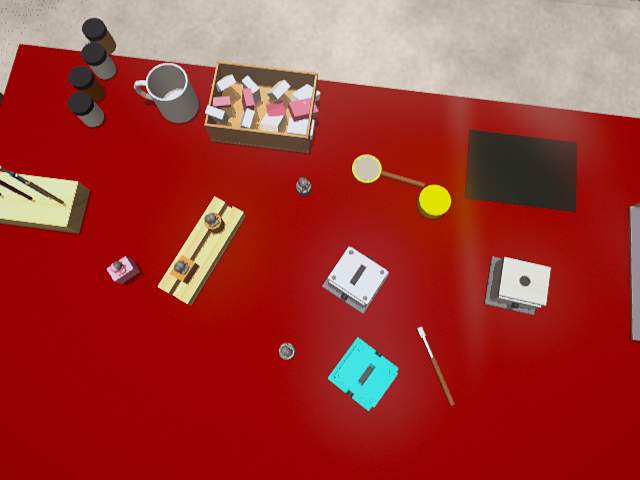

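View pics/scene.png

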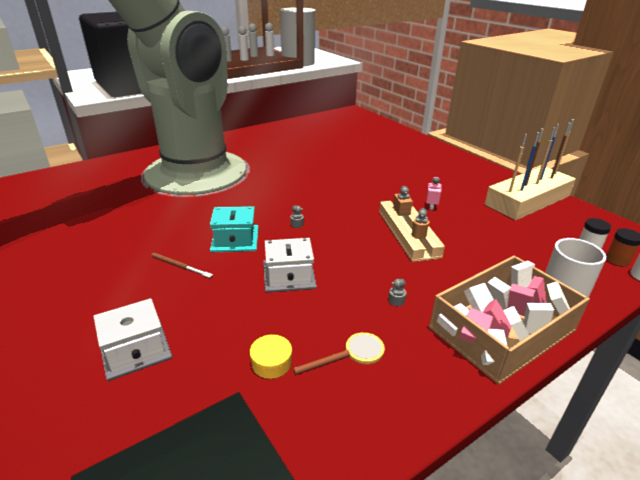

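The top view shows the target bust on its square-ish wood plinth at about (183,267), and the round-based bust at (213,221). The slotted stand is at (357,276) with its slot steep in the image. The turquoise and pink look-alikes are at (364,374) and (122,270). Next I'll measure the rack, plinth and slot directions.

Run:
```python
from h import *
np.set_printoptions(precision=4,suppress=True)
a=bot.grab_frame("top")
c1=cv2.resize(a["img"][195:305,155:250,::-1],None,fx=4.2,fy=4.2,interpolation=cv2.INTER_CUBIC)[:460]
c2=cv2.resize(a["img"][240:315,318:393,::-1],None,fx=5.2,fy=5.2,interpolation=cv2.INTER_CUBIC)
H=max(len(c1),len(c2));f=lambda c:cv2.copyMakeBorder(c,0,H-len(c),0,0,cv2.BORDER_CONSTANT)
cv2.imwrite("pics/crop.png",np.hstack([f(c1),f(c2)]));
print(-a["R"].T@a["t"])
# slot: dark pixels inside plate
g=a["img"][255:300,335:382].max(2)
n,l,s,c=cv2.connectedComponentsWithStats((g<110).astype(np.uint8))
for i in range(1,n):
    if s[i,4]>15:
        pts=np.argwhere(l==i)[:,::-1]+[335,255]
        W=np.array([ray(a,u,v,.06)[:2] for u,v in pts]);m=W.mean(0);w,V=np.linalg.eigh(np.cov(W.T))
        print(s[i],m,np.degrees(np.arctan2(V[1,1],V[0,1])),np.sqrt(w*12))
r=[d for d in bot.trace("rack",a)][0]["region"]
rr=cv2.minAreaRect(np.argwhere(r)[:,::-1].astype(np.float32));P=cv2.boxPoints(rr)
print(P,[ray(a,*q,.03)[:2] for q in P])
```

```text
[0.3872 0.0346 0.907 ]
[ 15  10  16  20 107] [ 0.5333 -0.0236] 153.6576484842015 [0.0091 0.0385]
[ 0 32 19 13 73] [ 0.4938 -0.0031] 60.782243093102544 [0.0113 0.0319]
[[156.9837 286.7485]
 [214.4601 194.1476]
 [247.2935 214.527 ]
 [189.8172 307.1279]] [array([0.4673, 0.3369]), array([0.6573, 0.2643]), array([0.6255, 0.1952]), array([0.4386, 0.2702])]
```

View pics/crop.png

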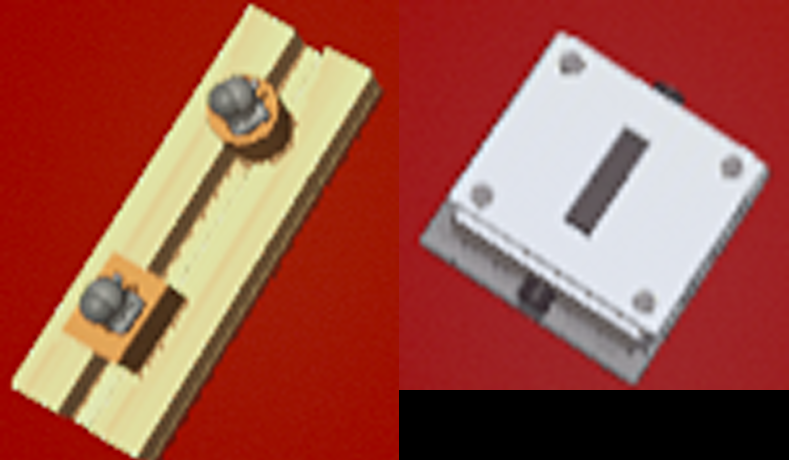

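The crop shows a clear slot and four screw heads. The slot centre is at (0.533,-0.0236), with its direction at -26.3°. The plinth's long side lies along the rack channel, at about -21.5°. I'll swing the arm round to the rack.

```bash
for i in 1 2; do python3 -m jog '[[[50,0,0,0,0,-0.083,1],[50,0,0,0,0,-0.083,1],[50,0,0,0,0,-0.083,1],[50,0,0,0,0,-0.083,1],[50,0,0,0,0,-0.083,1]]]'; done
python3 - <<'E'
from h import *
a=bot.grab_frame("top")
for q in [(112,250),(172,285),(118,362),(62,328)]: print(ray(a,155+q[0]/4.2-.4,195+q[1]/4.2-.4,.064))
E
```

```text
clock: 1.6
position: [0.3798, -0.507, 0.3039]
tool_rot: [3.141, -0.0, 0.661]
force: [0.2, -0.9, -0.2]
grip_width: 0.0853
finger_force: 0.0
clock: 2.1
position: [0.548, -0.3242, 0.3039]
tool_rot: [3.141, -0.0, 1.076]
force: [0.8, -0.3, -0.9]
grip_width: 0.0849
finger_force: 0.0
[0.52767804 0.2941759  0.064     ]
[0.51610885 0.26599252 0.064     ]
[0.48063598 0.28235285 0.064     ]
[0.49177443 0.30859052 0.064     ]
```

```bash
for i in 1 2; do python3 -m jog '[[[50,0,0,0,0,-0.083,1],[50,0,0,0,0,-0.083,1],[50,0,0,0,0,-0.083,1],[50,0,0,0,0,-0.083,1],[50,0,0,0,0,-0.083,1]]]'; done
python3 -m jog '[[[50,0,0,0,0,-0.083,1],[40,0,0,0,0,-0.07,1]]]'; python3 -m jog '[[[0,0,0,0,0,-0.14,0.6],[0,0,0,0,0,-0.14,0.6],[0,0,0,0,0,-0.14,0.6],[0,0,0,0,0,-0.14,0.6],[0,0,0,0,0,-0.11,0.6]]]'
```

```text
clock: 2.65
position: [0.6281, -0.0894, 0.3039]
tool_rot: [3.141, 0.0, 1.491]
force: [0.5, 0.3, -0.0]
grip_width: 0.0856
finger_force: 0.0
clock: 3.15
position: [0.6068, 0.158, 0.3039]
tool_rot: [3.141, -0.0, 1.905]
force: [0.9, 0.8, 0.1]
grip_width: 0.085
finger_force: 0.0
clock: 3.35
position: [0.5736, 0.2429, 0.304]
tool_rot: [3.141, -0.001, 2.06]
force: [0.9, 1.0, 0.3]
grip_width: 0.0852
finger_force: 0.0
clock: 3.85
position: [0.5748, 0.2398, 0.3038]
tool_rot: [-3.141, -0.0, 2.731]
force: [-0.4, 0.1, 0.4]
grip_width: 0.0506
finger_force: 0.0
```

```bash
python3 -m jog '[[[42,8,0,0,0,0,0.6],[42,8,0,0,0,0,0.6],[0,0,50,0,0,0,0.6],[0,0,50,0,0,0,0.6],[0,0,0,0,0,0,0.6]]]'
cat >> h.py <<'E'
from scipy.spatial.transform import Rotation as Ro
def wray(p,o,u,v,z):
    K=p["intrinsics"];x=np.array([(u-K[0,2])/K[0,0],(v-K[1,2])/K[1,1]]);r=np.hypot(*x)
    d=np.r_[x/r*np.sin(r),np.cos(r)];T=p["tool_from_camera"];R=Ro.from_euler("xyz",o["tool_rot"]).as_matrix()
    D=R@T[:3,:3]@d;c=R@T[:3,3]+o["position"];return c+D*(z-c[2])/D[2]
E
python3 - <<'E'
from h import *
o=bot.observe();p=bot.grab_frame("wrist");save(p,"w1.png");print(p["tool_from_camera"],p["intrinsics"])
for d in bot.spot_point("bust",p): print(d)
E
```

```text
clock: 4.35
position: [0.5025, 0.287, 0.1992]
tool_rot: [-3.135, -0.004, 2.726]
force: [-0.0, -0.4, 0.2]
grip_width: 0.0514
finger_force: 0.0
[[-6.59188105e-04 -9.54838099e-01 -2.97125848e-01  7.62954131e-02]
 [ 9.99999558e-01 -8.28642661e-04  4.44363122e-04  2.42038784e-04]
 [-6.70505993e-04 -2.97125424e-01  9.54838223e-01 -6.91847720e-02]
 [ 0.00000000e+00  0.00000000e+00  0.00000000e+00  1.00000000e+00]] [[371.64829954   0.         323.2012993 ]
 [  0.         371.64829954 241.60521321]
 [  0.           0.           1.        ]]
{'xyz': [0.4885, 0.4034, 0.0189], 'conf': 0.91}
{'xyz': [0.5081, 0.29, 0.0283], 'conf': 0.75}
```

View pics/w1.png

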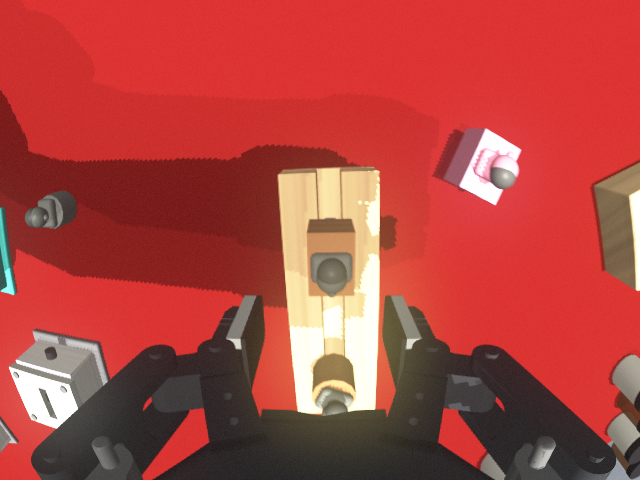

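The wrist view shows the plinth's top face at about u 308-354, v 232-295, midway between the fingers. The channel runs vertically in the image, and the pink look-alike is clear at (485,165).

Run:
```python
from h import *
o=bot.observe();p=bot.grab_frame("wrist")
for c in [(308,232),(354,232),(354,295),(309,296),(301,414),(381,168),(278,174),(377,414)]: print(c,wray(p,o,*c,.064 if 220<c[1]<300 else .03))
c=p["img"][205:310,285:380,::-1];cv2.imwrite("pics/w1c.png",cv2.resize(c,None,fx=5,fy=5,interpolation=cv2.INTER_CUBIC))
```

```text
(308, 232) [0.4854784 0.2879354 0.064    ]
(354, 232) [0.49641996 0.31268006 0.064     ]
(354, 295) [0.5342652  0.29717528 0.064     ]
(309, 296) [0.52344983 0.27119439 0.064     ]
(301, 414) [0.64136413 0.20739203 0.03      ]
(381, 168) [0.47303079 0.34499922 0.03      ]
(278, 174) [0.44928852 0.28106781 0.03      ]
(377, 414) [0.66968939 0.26832356 0.03      ]
```

View pics/w1c.png

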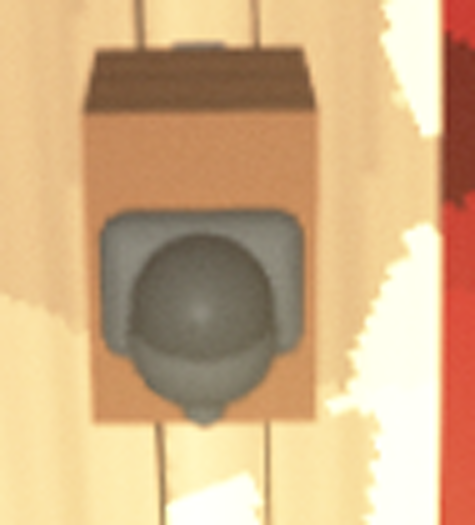

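Run:
```python
from h import *
o=bot.observe();p=bot.grab_frame("wrist")
W=np.array([wray(p,o,285+u/5-.4,205+v/5-.4,.064)[:2] for u,v in [(84,112),(316,108),(316,422),(94,422)]])
print(W,W.mean(0),np.linalg.norm(np.diff(W,axis=0),axis=1))
d=(W[0]+W[1]-W[2]-W[3])/2; e=W[1]-W[0]+W[2]-W[3]
print(np.degrees(np.arctan2(*d[::-1])),np.degrees(np.arctan2(*e[::-1])),o["tool_rot"],o["position"])
R=Ro.from_euler("xyz",o["tool_rot"]).as_matrix();print(R.T@np.r_[W.mean(0)-o["position"][:2],0])
```

```text
[[0.48216783 0.2859925 ]
 [0.49279179 0.31115374]
 [0.53015931 0.29556199]
 [0.51890247 0.27025406]] [0.50600535 0.29074057] [0.0273122  0.04048993 0.02769852]
157.08149502851572 66.56095910441522 [3.14001545e+00 6.25421525e-04 2.72536656e+00] [0.50500345 0.28931169 0.20591186]
[-3.38645981e-04  1.71196096e-03  2.91190197e-06]
```

```bash
python3 -m jog '[[[0,1.7,40,0,0,-0.015,0.6],[0,0,30,0,0,0,0.6],[0,0,18,0,0,0,0.6],[0,0,10,0,0,0,0.6],[0,0,0,0,0,0,0.6]]]'; python3 -m jog '[[[0,0,0,0,0,0,0],[0,0,0,0,0,0,0],[0,0,0,0,0,0,0],[0,0,0,0,0,0,0],[0,0,0,0,0,0,0]]]' 60
```

```text
clock: 5.05
position: [0.5053, 0.2905, 0.1062]
tool_rot: [3.141, 0.0, 2.741]
force: [0.7, 0.1, -0.7]
grip_width: 0.0512
finger_force: 0.0
clock: 5.55
position: [0.5056, 0.2907, 0.1075]
tool_rot: [3.14, 0.001, 2.741]
force: [-0.7, -0.7, 6.6]
grip_width: 0.027
finger_force: 59.1
```

```bash
python3 -m jog '[[[0,0,-10,0,0,0,0],[0,0,-20,0,0,0,0],[0,0,-40,0,0,0,0],[0,0,-40,0,0,0,0],[0,0,-20,0,0,0,0]]]'; python3 -m jog '[[[-21,-40,0,0,0,0,0],[-21,-40,0,0,0,0,0],[-21,-40,0,0,0,0,0],[-21,-40,0,0,0,0,0],[-21,-40,0,0,0,0,0]]]';  python3 -m jog '[[[-20,-38,0,0,0,0,0],[-20,-38,0,0,0,0,0],[0,0,0,0,0,0.058,0],[0,0,0,0,0,0,0],[0,0,0,0,0,0,0]]]'
python3 - <<'E'
from h import *
print(bot.observe())
o=bot.observe();p=bot.grab_frame("wrist");save(p,"w2.png")
E
```

```text
clock: 6.05
position: [0.5054, 0.291, 0.2403]
tool_rot: [3.138, 0.002, 2.741]
force: [-0.4, -0.2, -0.4]
grip_width: 0.0279
finger_force: 59.2
clock: 6.55
position: [0.5236, 0.0634, 0.2372]
tool_rot: [3.141, 0.001, 2.741]
force: [0.7, 0.5, -0.3]
grip_width: 0.0269
finger_force: 59.4
clock: 7.05
position: [0.5309, -0.0195, 0.2367]
tool_rot: [3.141, 0.001, 2.685]
force: [0.1, 0.5, -1.4]
grip_width: 0.0271
finger_force: 59.4
{'clock': 7.05, 'qpos': array([ 0.46781289,  0.55374706, -0.74393658,  1.88530254,  0.47738891,
        0.886952  ,  0.60267363]), 'qd': array([-0.01453052,  0.00575233, -0.00195462,  0.00104134,  0.00194032,
       -0.00284895,  0.00110253]), 'joint_efforts': array([ 2.10763760e+00, -8.10836077e+01, -1.16842273e+01, -3.03634965e+01,
        1.72209239e-02,  5.03246288e-02, -2.15307218e-01]), 'position': array([ 0.53085735, -0.01949922,  0.23673658]), 'tool_rot': array([3.14104173e+00, 7.78024951e-04, 2.68533211e+00]), 'force': array([ 0.11356546,  0.49052552, -1.4262003 ]), 'moment': array([ 0.03907583, -0.0706336 ,  0.00898565]), 'finger_force': 59.44336473941803, 'grip_width': 0.027137152538429903}
```

View pics/w2.png

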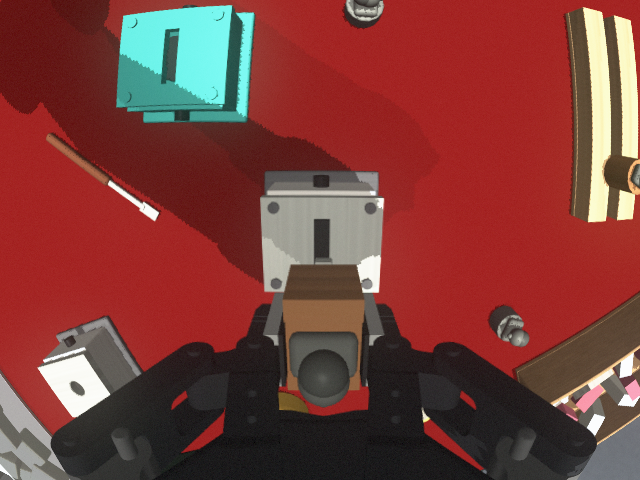

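The wrist view shows the bust held squarely. The slot's near half is visible at u 314-329, v 219-258, lined up with the tool. I'll measure the slot against the bust in this one picture.

Run:
```python
from h import *
np.set_printoptions(precision=4,suppress=True)
o=bot.observe();p=bot.grab_frame("wrist");R=Ro.from_euler("xyz",o["tool_rot"]).as_matrix()
g=p["img"].astype(int)
tl=lambda u,v,z:(R.T@(wray(p,o,u,v,z)-o["position"]))*1000
def edge(line,a,b,sign): # subpixel strongest gradient
    x=np.arange(a,b);d=np.diff(line[a:b+1])*sign;i=d.argmax();w=np.clip(d[max(0,i-2):i+3],0,None);return (x[max(0,i-2):i+3]*w).sum()/w.sum()+.5
G=g.mean(2)
for v in (225,232,240,248,255):
    l=edge(G[v],307,321,-1);r=edge(G[v],322,337,1);A,B=tl(l,v,.06),tl(r,v,.06);print("slot",v,l,r,A[:2],B[:2],(A+B)[:2]/2)
for u in (318,321,325):
    t=edge(G[:,u],210,228,-1);print("end",u,t,tl(u,t,.06), wray(p,o,u,t,.06))
# plinth top edges (orange): z of top face = TCP z - .0435
z=o["position"][2]-.0435
for v in (306,315,325):
    L=(g[v,:,0]-g[v,:,2])[270:380];i=np.where(L>35)[0]+270;A,B=tl(i[0]-.5,v,z),tl(i[-1]+.5,v,z);print("plinth",v,i[0],i[-1],A[:2],B[:2],(A+B)[:2]/2)
for u in (300,320,345):
    t=edge(G[:,u],290,308,1);print("pfar",u,t,tl(u,t,z))
for q in [(273,208),(370,208)]: print("screw",wray(p,o,*q,.062),tl(*q,.062))
print(o["position"],o["tool_rot"])
```

```text
slot 225 313.0781710914454 328.9101796407186 [11.7397 -6.5796] [11.7271  4.2426] [11.7334 -1.1685]
slot 232 313.1122448979592 328.6551724137931 [ 6.7644 -6.5967] [6.7525 4.0851] [ 6.7584 -1.2558]
slot 240 313.0929203539823 328.65315315315314 [ 1.0127 -6.6589] [1.0014 4.1042] [ 1.007  -1.2773]
slot 248 313.0969696969697 328.62951807228916 [-4.8156 -6.7078] [-4.8262  4.1097] [-4.8209 -1.299 ]
slot 255 313.0914285714286 328.5304878048781 [-9.9838 -6.7592] [-9.9937  4.0607] [-9.9887 -1.3493]
end 318 218.73446327683618 [ 16.145   -3.1953 176.5537] [ 0.5151 -0.015   0.06  ]
end 321 218.74147727272728 [ 16.1373  -1.1542 176.5548] [ 0.516  -0.0132  0.06  ]
end 325 219.05774647887327 [ 15.9129   1.5673 176.5563] [ 0.5174 -0.0108  0.06  ]
plinth 306 283 364 [ 18.2926 -13.6102] [18.254  14.3262] [18.2733  0.358 ]
plinth 315 283 363 [ 14.7816 -13.7714] [14.7472 14.1376] [14.7644  0.1831]
plinth 325 285 362 [ 10.7812 -13.2583] [10.7404 13.9691] [10.7608  0.3554]
pfar 300 299.5234375 [20.8167 -7.5638 43.4839]
pfar 320 299.43700787401576 [20.8685 -0.8224 43.4874]
pfar 345 299.57086614173227 [20.7831  7.6014 43.4917]
screw [ 0.4945 -0.0386  0.062 ] [ 24.215  -33.474  174.5334]
screw [0.5233 0.02   0.062 ] [ 24.1366  31.8618 174.567 ]
[ 0.5308 -0.0193  0.2366] [3.1411 0.0006 2.6858]
```

```bash
python3 -m jog '[[[-4.7,-1.5,20,0,0,0.008,0],[0,0,25,0,0,0,0],[0,0,20,0,0,0,0],[0,0,6,0,0,0,0],[0,0,0,0,0,0,0]]]'
cat > m.py <<'E'
from h import *
np.set_printoptions(precision=2,suppress=True)
o=bot.observe();p=bot.grab_frame("wrist");R=Ro.from_euler("xyz",o["tool_rot"]).as_matrix();print(o["position"]*1000,o["tool_rot"],o["force"])
G=p["img"].astype(int).mean(2);T=p["tool_from_camera"]
c=p["img"][150:350,220:430,::-1];cv2.imwrite("pics/w3.png",cv2.resize(c,None,fx=2.8,fy=2.8,interpolation=cv2.INTER_CUBIC))
E
python3 m.py
```

```text
clock: 7.65
position: [0.5342, -0.023, 0.1647]
tool_rot: [-3.141, -0.001, 2.677]
force: [0.4, 0.4, -0.1]
grip_width: 0.0274
finger_force: 59.5
[534.19 -23.   164.68] [-3.14 -0.    2.68] [ 0.4   0.44 -0.1 ]
```

View pics/w3.png

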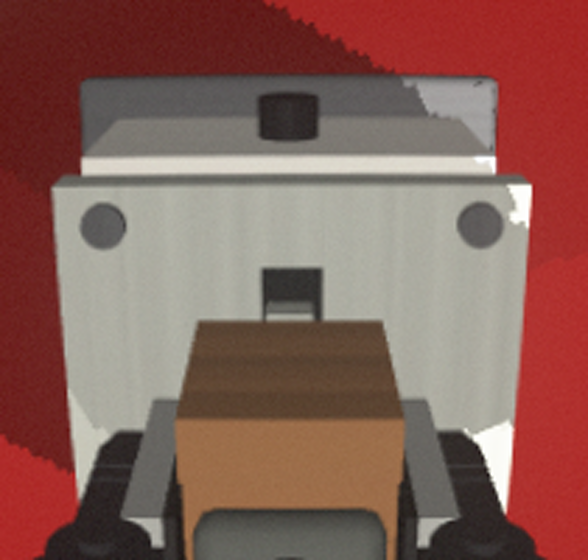

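The crop shows the T bar over the slot. The slot spans crop x 263-323 with its far end at y 268, and the bar edge spans 265-316 at y 302. Next I'll compute the offset.

Run:
```python
from h import *
np.set_printoptions(precision=2,suppress=True)
o=bot.observe();p=bot.grab_frame("wrist");R=Ro.from_euler("xyz",o["tool_rot"]).as_matrix()
f=lambda x,y,z:(R.T@(wray(p,o,220+x/2.8-.3,150+y/2.8-.3,z)-o["position"]))*1000
zb=o["position"][2]-.095
print("slot",f(263,268,.06),f(323,268,.06),f(263,320,.06),f(323,320,.06));print("bar",f(265,302,zb),f(316,302,zb));zt=o["position"][2]-.0435
print("plinth",f(177,418,zt),f(404,418,zt));zo=o["position"][2]-.0775;print("bottom",f(197,321,zo),f(384,321,zo))
print("screws",f(103,226,.062),f(480,226,.062))
```

```text
slot [ 20.02  -4.43 105.4 ] [ 20.01   6.15 105.4 ] [ 10.22  -4.52 105.4 ] [ 10.21   6.24 105.4 ]
bar [17.39 -3.87 95.  ] [17.38  4.67 95.  ]
plinth [ 20.96 -13.36  43.5 ] [20.93 14.03 43.5 ]
bottom [ 20.61 -13.75  77.5 ] [20.58 14.51 77.5 ]
screws [ 28.35 -32.2  103.39] [ 28.29  33.41 103.41]
```

```bash
python3 -m jog '[[[-0.4,0.5,4,0,0,0,0],[0,0,4,0,0,0,0],[0,0,3,0,0,0,0],[0,0,2,0,0,0,0],[0,0,0,0,0,0,0]]]'; python3 -m jog '[[[0,0,2,0,0,0,0],[0,0,0,0,0,0,0]]]'
```

```text
clock: 8.25
position: [0.5348, -0.0236, 0.1517]
tool_rot: [-3.141, -0.0, 2.675]
force: [0.3, 0.3, -1.1]
grip_width: 0.0274
finger_force: 59.5
clock: 8.45
position: [0.5349, -0.0236, 0.1497]
tool_rot: [-3.141, -0.0, 2.675]
force: [-0.0, 0.4, -1.7]
grip_width: 0.0274
finger_force: 59.5
```

```bash
python3 -m jog '[[[0,0,2,0,0,0,0],[0,0,2,0,0,0,0],[0,0,0,0,0,0,0]]]'; python3 -m jog '[[[0,0,2,0,0,0,0],[0,0,2,0,0,0,0],[0,0,0,0,0,0,0]]]'
```

```text
clock: 8.75
position: [0.535, -0.0235, 0.1458]
tool_rot: [3.142, 0.0, 2.675]
force: [-1.0, -0.1, 3.4]
grip_width: 0.0272
finger_force: 59.9
clock: 9.05
position: [0.535, -0.0235, 0.1418]
tool_rot: [3.142, 0.0, 2.675]
force: [-1.5, -0.7, 5.5]
grip_width: 0.027
finger_force: 60.1
```

```bash
python3 -m jog '[[[0,0,2,0,0,0,0],[0,0,1,0,0,0,0],[0,0,0,0,0,0,0]]]'; python3 -m jog '[[[0,0,0.5,0,0,0,0],[0,0,0,0,0,0,0]]]'
```

```text
clock: 9.35
position: [0.535, -0.0235, 0.139]
tool_rot: [3.142, 0.0, 2.675]
force: [-2.1, -0.9, 6.7]
grip_width: 0.027
finger_force: 60.3
clock: 9.55
position: [0.535, -0.0235, 0.1385]
tool_rot: [3.142, 0.0, 2.675]
force: [-1.7, -0.3, 6.4]
grip_width: 0.0272
finger_force: 60.3
```

```bash
python3 -m jog '[[[0,0,0.5,0,0,0,0],[0,0,0,0,0,0,0]]]'; python3 -m jog '[[[0,0,0.4,0,0,0,0],[0,0,0,0,0,0,0]]]'
```

```text
clock: 9.75
position: [0.535, -0.0236, 0.138]
tool_rot: [-3.142, 0.0, 2.675]
force: [-0.8, -0.4, 6.9]
grip_width: 0.0271
finger_force: 60.4
clock: 9.95
position: [0.535, -0.0236, 0.1377]
tool_rot: [-3.142, 0.0, 2.675]
force: [-2.3, -0.5, 6.8]
grip_width: 0.0269
finger_force: 60.4
```

```bash
python3 -m jog '[[[0,0,0.4,0,0,0,0],[0,0,0,0,0,0,0]]]'; python3 -m jog '[[[0,0,0.3,0,0,0,0],[0,0,0,0,0,0,0]]]'
```

```text
clock: 10.15
position: [0.535, -0.0235, 0.1374]
tool_rot: [-3.142, 0.0, 2.675]
force: [-2.9, -1.0, 10.0]
grip_width: 0.0272
finger_force: 61.1
clock: 10.35
position: [0.5351, -0.0235, 0.1374]
tool_rot: [-3.141, 0.001, 2.675]
force: [-4.8, -0.9, 16.6]
grip_width: 0.0271
finger_force: 62.0
```

```bash
python3 -m jog '[[[0,0,-0.9,0,0,0,0],[0,0,0,0,0,0.05,0],[0,0,0,0,0,0.1,0],[0,0,0,0,0,0.1,0],[0,0,0,0,0,0.05,0]]]'
```

```text
clock: 10.85
position: [0.5353, -0.0234, 0.138]
tool_rot: [3.141, 0.001, 2.371]
force: [0.5, -0.3, 6.4]
grip_width: 0.0273
finger_force: 60.5
```

```bash
python3 -m jog '[[[0,0,0,0,0,0.13,0],[0,0,0,0,0,0.13,0],[0,0,0,0,0,0.13,0],[0,0,0,0,0,0.13,0],[0,0,0,0,0,0,0]]]'; python3 -c "
from workcell import bot;o=bot.observe();print(o['moment'],o['qpos'][6])"
```

```text
clock: 11.35
position: [0.5354, -0.0233, 0.1381]
tool_rot: [3.141, 0.001, 1.85]
force: [-0.3, 0.1, 7.4]
grip_width: 0.0268
finger_force: 60.5
[-0.04418206  0.03446061 -0.03387211] -0.18408431499627623
```

```bash
python3 -m jog '[[[0,0,0,0,0,0.14,0],[0,0,0,0,0,0.14,0],[0,0,0,0,0,0.14,0],[0,0,0,0,0,0.14,0],[0,0,0,0,0,0.14,0]]]'; python3 -m jog '[[[0,0,0,0,0,0.046,0],[0,0,0,0,0,0,0],[0,0,0,0,0,0,0]]]'
```

```text
clock: 11.85
position: [0.5353, -0.0234, 0.138]
tool_rot: [3.141, -0.001, 1.149]
force: [0.3, -0.1, 6.9]
grip_width: 0.0272
finger_force: 60.5
clock: 12.15
position: [0.5354, -0.0233, 0.1381]
tool_rot: [3.141, -0.001, 1.109]
force: [-0.1, -0.3, 6.4]
grip_width: 0.027
finger_force: 60.5
```

```bash
python3 -m jog '[[[0,0,-1,0,0,0,0],[0,0,-1,0,0,0,0],[0,0,-1,0,0,0,0],[0,0,0,0,0,0,0]]]'; python3 -m jog '[[[0,0,-0.6,0,0,0,0],[0,0,0,0,0,0,0]]]'
```

```text
clock: 12.55
position: [0.5353, -0.0234, 0.1411]
tool_rot: [3.141, -0.001, 1.109]
force: [-0.8, 0.9, 4.9]
grip_width: 0.0271
finger_force: 60.4
clock: 12.75
position: [0.5353, -0.0234, 0.1416]
tool_rot: [3.141, -0.001, 1.109]
force: [1.1, 0.5, 5.5]
grip_width: 0.027
finger_force: 60.4
```

```bash
python3 -m jog '[[[0,0,-0.4,0,0,0,0],[0,0,0,0,0,0,0]]]'; python3 -m jog '[[[0,0,-0.3,0,0,0,0],[0,0,0,0,0,0,0]]]'
```

```text
clock: 12.95
position: [0.5353, -0.0234, 0.1419]
tool_rot: [3.141, -0.001, 1.109]
force: [1.2, 0.4, 3.9]
grip_width: 0.0269
finger_force: 60.0
clock: 13.15
position: [0.5353, -0.0234, 0.142]
tool_rot: [3.141, -0.001, 1.109]
force: [4.2, 1.6, -0.8]
grip_width: 0.0271
finger_force: 59.6
```

The wrist force dropped at 4.6 mm above the plate, so the bar is seated in the groove. I'll release and retreat.

```bash
python3 -m jog '[[[0,0,0.3,0,0,0,0],[0,0,0,0,0,0,0],[0,0,0,0,0,0,0.5],[0,0,0,0,0,0,0.6],[0,0,0,0,0,0,0.6]]]' 20; python3 -m jog '[[[0,0,0,0,0,0,0.6],[0,0,-10,0,0,0,0.6],[0,0,-30,0,0,0,0.6],[0,0,-40,0,0,0,0.6],[0,0,-40,0,0,0,0.6]]]'
python3 -m jog '[[[-50,0,0,0,0,0,0.6],[-50,0,0,0,0,0,0.6],[-50,0,0,0,0,0,0.6],[0,0,0,0,0,0,0.6]]]'
python3 - <<'E'
from h import *
a=bot.grab_frame("top");b=bot.grab_frame("scene")
f=lambda p,u,v,w:cv2.resize(p["img"][v-w:v+w,u-w:u+w,::-1],(390,390),interpolation=cv2.INTER_CUBIC)
cv2.imwrite("pics/fin.png",np.hstack([f(a,357,272,50),f(b,290,255,50)]))
print([(d["xyz"],d["conf"]) for d in bot.spot_point("bust",b)])
E
```

```text
clock: 13.65
position: [0.5345, -0.0237, 0.1415]
tool_rot: [-3.141, 0.001, 1.109]
force: [-0.4, -0.7, 0.2]
grip_width: 0.0508
finger_force: 0.0
clock: 14.15
position: [0.5345, -0.0235, 0.2637]
tool_rot: [-3.141, 0.0, 1.109]
force: [-0.4, 0.9, -0.4]
grip_width: 0.0511
finger_force: 0.0
clock: 14.55
position: [0.4649, -0.1636, 0.2624]
tool_rot: [3.142, 0.003, 1.101]
force: [0.9, 0.4, -0.6]
grip_width: 0.0509
finger_force: 0.0
[([0.4928, 0.4064, 0.0193], 0.71), ([0.5398, -0.0229, 0.0625], 0.57)]
```

View pics/fin.png

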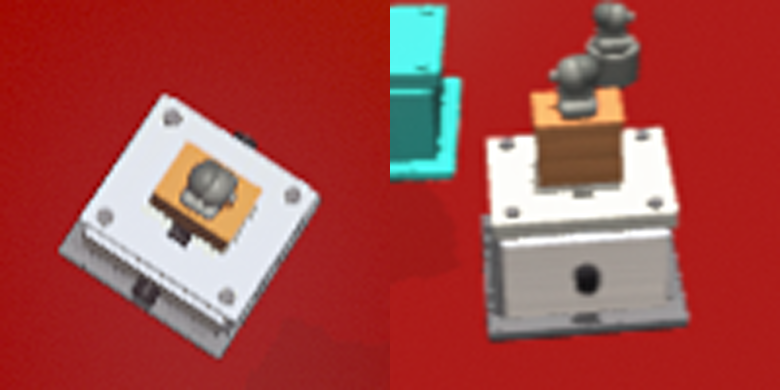

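The bust stands upright on the plate, at (205,195) in the left half, turned square across the slot and slightly raised. I'll hand it in.

```bash
python3 -c "
from workcell import bot;print(bot.job_done())"
```

```text
the job is handed in; nothing more can be done
None
```

The bust's foot is locked under the slotted plate after a quarter turn and sits about 4.5 mm above it; I let go, moved the arm clear and handed the job in at about 15 s.

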